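Tip a pipe fragment out of the finds pan into the crate

TASK

A short piece of terracotta pipe lies in the aluminium finds pan under the photo lamp. Take the pan by its slanted tongue, carry it level until its front lip is over the grey crate, tip it forward to 45 degrees and hold it there so that the pipe rolls out gently from low over the crate (never tip it past 60 degrees); then bring the pan level again before leaving the crate, and set it back flat on the mat under the lamp, square with the board as it stood, and let go. Do not touch the pipe with the gripper or let it fall on the table, and leave the jar, bowl and mug where they are.

Things in the scene. Friction and masses are not known exactly. Their poses are not given: they have to be found in the camera images.
- stand: Photo stand, fixed: a grey board 220 (x) x 200 (y) x 12 mm with a dark mat 130 x 140 mm in its middle and a lamp on a post above it. Origin: centre of the board's underside, on the table; z up. The pan stands with its own x axis along the stand's x within about 0.1 rad. Stand and crate may change sides.
- stand_lamp (a point): Centre of the underside of the stand's aluminium lamp bar: in the stand's frame (-40, 0, 245) mm. The bar spans x -70 to -10, y -70 to +70, z 245 to 271 mm. A black post, 16 x 22 mm, stands at x = +100 mm, y = 0, 274 mm high; an arm 18 mm wide joins it to the bar at z 270 to 284, x -52 to +108 mm.
- stand_spot (a point): Centre of the mat, on the board's top (12 mm above the table): the pan's place.
- pan: Aluminium finds pan, loose, 0.2 to 0.5 kg: floor 120 (x) x 130 (y) x 4 mm, side walls 40 mm and back wall (x = -60 mm) 45 mm high overall, all 4 mm thick; open at the front (+x) but for a low lip. A flat tongue rises from the back wall, leaning back 30 degrees from vertical towards -x. Origin: centre of the underside; x towards the lip, z up.
- pan_grip (a point): Middle of the tongue, where to grip it: in the pan's frame (-78.5, 0, 75.0) mm. The tongue is 60 mm wide (y) and 8 mm thick, runs up along (-0.5, 0, 0.866), ends 25 mm further up, and its flat faces look along (0.866, 0, 0.5).
- pan_lip (a point): Middle of the front lip: in the pan's frame (60, 0, 6) mm. The lip's top is 9 mm above the underside, 5 mm above the floor inside; it and a 4 mm rib across the floor at x = 22 mm hold the pipe until the pan is tipped forward about 36 degrees.
- pipe: Piece of terracotta pipe, loose, a closed cylinder 54 mm in diameter, 100 mm long, about 0.16 kg, lying across the pan just behind the lip, its axis along the pan's y. Origin: on its surface, at its underside at the start (it turns with the pipe); its y is the pipe's axis.
- pipe_center (a point): Centre of the pipe.
- crate: Grey slatted plastic crate, open on top, fixed: 180 (x) x 260 (y) x 80 mm high, walls and floor 5 mm. Origin: centre of its underside, on the table.
- jar: Terracotta jar, loose bystander, 122 mm high, 60 mm in diameter, between stand and crate. Origin: centre of its underside.
- bowl: Terracotta bowl, loose bystander, 104 mm across the rim, 45 mm high. Origin: centre of its underside.
- mug: White mug, loose bystander, 76 mm across, 85 mm high, its handle at its +y. Origin: centre of its underside.
Not all that is in view belongs to the job. What is meant by the pan is not purple or red, and is the larger of those in its own colour.

How it is judged:
On the way, in this order (a step that is already met when the one before it is completed fails the run):
1. The pan, off its stand and level within 8 degrees, has its front lip over the crate with the pipe still in it (x of pan_lip in the frame of crate between -0.09 and 0.09 m and y of pan_lip in the frame of crate between -0.13 and 0.13 m and angle between pan's own z axis and vertical below 0.14 rad and distance between pipe_center and pan_lip below 0.06 m), for 0.2 s.
2. The pan is tipped to 45 degrees (within 7) with its lip over the crate, held there half a second, and the pipe is in the crate (x of pan_lip in the frame of crate between -0.09 and 0.09 m and y of pan_lip in the frame of crate between -0.13 and 0.13 m and x of pipe_center in the frame of crate between -0.09 and 0.09 m and y of pipe_center in the frame of crate between -0.13 and 0.13 m and height (world z) of pipe_center below 0.075 m and angle between pan's own z axis and vertical between 0.663 and 0.908 rad), for 0.5 s.
At the end, for the whole second after the job is handed in: The pipe lies at rest inside the crate; the pan stands released and at rest, flat on the board under the lamp, its middle within 35 mm of the mat's centre and its x axis within 15 degrees of the stand's, lip to the same side as at the start (horizontal distance between pan and stand_spot below 0.035 m and height (world z) of pan below 0.018 m and angle between pan's own z axis and vertical below 0.05 rad and angle between the x axis of pan and the x axis of stand, either way round below 0.26 rad and x of pan_lip in the frame of stand above 0 m and linear speed of pan below 0.02 m/s and contact force between the fingers and pan below 0.1 N and x of pipe_center in the frame of crate between -0.09 and 0.09 m and y of pipe_center in the frame of crate between -0.13 and 0.13 m and height (world z) of pipe_center below 0.075 m and linear speed of pipe below 0.05 m/s); the robot touches nothing.
It fails at once if The pan is tipped past 60 degrees, or more than 20 degrees while its lip is not over the crate (angle between pan's own z axis and vertical above 1.05 rad or (angle between pan's own z axis and vertical above 0.35 rad and not (x of pan_lip in the frame of crate between -0.09 and 0.09 m and y of pan_lip in the frame of crate between -0.13 and 0.13 m))).
It fails at once if The pipe gets out of the pan anywhere but into the crate: it falls on the table or the stand (contact force between pipe and stand above 0.3 N or ((height (world z) of pipe_center below 0.035 m or distance between pipe_center and pan_lip above 0.12 m) and not (x of pipe_center in the frame of crate between -0.09 and 0.09 m and y of pipe_center in the frame of crate between -0.13 and 0.13 m))).
It fails at once if The gripper presses on the pipe (contact force between the fingers and pipe above 1 N).
It fails at once if The pipe falls from high up (faster than 2 m/s, a drop of 200 mm) (linear speed of pipe above 2 m/s).
It fails at once if The jar, bowl or mug is moved more than 15 mm (distance of any of jar, bowl, mug from where it was at the start of the episode above 0.015 m).
It also fails if it takes over 72 s, if anything falls off the work surface, if the arm or the gripper's body presses on something with over 40 N, if the wrist force passes 120 N, or if a joint passes its speed limit or range.

ROBOT

A 6-joint arm with a two-finger parallel gripper is mounted at the origin on the work surface. World frame = base frame: x ahead of the robot, y to its left, z up, the work surface at z = 0. Lengths are in m, angles in rad, forces in N, time in s.
With the tool pointing down it reaches from about 0.25 to 0.85 m from the base axis. Payload 12.5 kg.
Tool frame: the origin (TCP) lies midway between the tips of the shut fingers; the grasp point (between the pads) lies bot.tcp_to_grasp behind it (bot.tcp_to_grasp is the distance from the TCP to the grasp point, in m); z points along the fingers, y is the line along which they close (so a half turn about z gives the same grasp; the last joint's range is limited). The gripper opens to 93 mm and grips with 3 to 60 N. Pads are 15 mm wide; open, the fingers measure 128 mm over their backs; the gripper's body (75 mm by 188 mm) begins 65 mm behind the grasp point.
Start: joints at [1.115, 0.351, 1.652, -0, 1.139, -0.085], TCP at [0.199, 0.513, 0.219] pointing down, gripper open.
Joint ranges: [-2.75, 2.75], [-0.79, 2.1], [0.01, 2.65], [-1.57, 4.71], [0.07, 3.14], [-2.87, 2.87]. Speed limits (rad/s): [2.22, 2.22, 2.79, 3.14, 3.14, 3.14].

INTERFACE

Orientations are given as a unit quaternion [x, y, z, w].
In Python, from workcell import status, cams, close_job, bot gives the robot as it stands. The module is installed in compiled form; this text tells all that it offers.
- The arm moves only by the tool send_rows, never from a script. Its arguments are lists of equal length, an entry for each row: "gripper": the opening, from 0 (shut) to 1 (fully open); "linear": the shift along the tool's x, y, z in mm, a list of three; "delta_rot": the turn, a rotation vector about the tool's x, y, z in degrees, a list of three. In form: {"gripper": [gripper, ...], "linear": [[x, y, z], ...], "delta_rot": [[wx, wy, wz], ...]}. A call has 1 to 10 rows; each row is the pose to reach, as a shift and turn from the pose commanded when the call began, along the tool's axes at that moment; what a row does not reach only later rows make up. A row lasts 1/8 s, in which the tool goes at most 62.5 mm and 10.7 degrees, less where a joint would pass 70% of its speed; a pose out of reach is approached as far as the arm can. A call with a gripper value outside its range is refused whole. The fingers move at their own pace and stop on an object; the grip force is fixed at half the most. Time passes only in rows, so rows that repeat a pose let the fingers close. It gives the time, the measured TCP pose, the force, the opening and the grip force at its end, in the units of the state.
- status.get_obs(): the state, without advancing time (a new reading comes with each control period).
- cams.capture(name): name is "scene" or "top" or "wrist"; returns a dict with "image" (384x512x3 uint8, red, green, blue), "vertical_fov" (degrees; the focal length in pixels is half the picture's height over the tangent of half this angle, whatever the lens; pixels are square), "cx", "cy" (the principal point, pixels), "D" ([k1, k2, p1, p2, k3] as OpenCV has them; the pictures are not rectified), "R" (3x3) and "t" (3): a world point X has camera coordinates R X + t. Camera axes: x right, y down, z forward; pixel columns grow to the right and rows downward; lengths in m; the calibration is good to about 2 mm. A picture is of the moment at which its call begins. There is no depth.
- close_job(): hands the job in; it is judged then, once.
The state is a dict: "t": time; "joint_positions": joint angles; "qd": joint speeds; "joint_torque": joint torques, N m; "tcp_pos": TCP position; "tool_rot": TCP orientation; "wrist_force": force on the tool from outside, world axes, zero at the start; "wrist_torque": the same for the moment, N m; "opening": opening from 0.0 (shut) to 1.0 (fully open); "grip_force": force on a finger pad.
Only numpy, scipy, OpenCV 4.12 (cv2) and the standard library are available. Lean on these libraries where they do the work, as an engineer would, in place of code of your own. Each camera call takes 0.05 s, during which the arm holds its last target. There are 200 camera calls.

## Working session

There is one attempt and no reset: what is moved stays moved. The work goes in short steps, Python scripts to look and compute and a tool call to move; the robot and the scene stay as the last step left them, time stands still between calls to the robot, and variables do not carry over. Pictures are saved under pics/ and viewed, at most 13 in all, crops included, and the job is handed in when it is done.

Besides the shell and the picture viewer there is one more tool, called as name(argument=value, ...) on one line, values as JSON. send_rows: Moves the arm, as the interface text tells. Its arguments: {"type":"object","properties":{"gripper":{"type":"array","items":{"type":"number"}},"linear":{"type":"array","items":{"type":"array","items":{"type":"number"}}},"delta_rot":{"type":"array","items":{"type":"array","items":{"type":"number"}}}},"required":["gripper","linear","delta_rot"]}

```bash
mkdir -p pics; cat > h.py <<'E'
import numpy as np, cv2
from workcell import status, cams, close_job, bot
from scipy.spatial.transform import Rotation as Ro
def cap(n):
    c=cams.capture(n); im=c["image"]; h=im.shape[0]
    f=h/2/np.tan(np.radians(c["vertical_fov"])/2)
    c["K"]=np.array([[f,0,c["cx"]],[0,f,c["cy"]],[0,0,1]]); c["bgr"]=im[:,:,::-1].copy(); c["D"]=np.array(c["D"],float)
    c["R"]=np.array(c["R"]); c["t"]=np.array(c["t"]); return c
def ray(c,p):
    u=cv2.undistortPoints(np.array(p,float).reshape(-1,1,2),c["K"],c["D"]).reshape(-1,2)
    d=np.c_[u,np.ones(len(u))]@c["R"]; return -c["R"].T@c["t"], d
def onz(c,p,z):
    o,d=ray(c,p); return o+d*((z-o[2])/d[:,2])[:,None]
def proj(c,X):
    return cv2.projectPoints(np.array(X,float).reshape(-1,1,3),cv2.Rodrigues(c["R"])[0],c["t"],c["K"],c["D"])[0].reshape(-1,2)
def save(n):
    import pickle
    c=cap(n); pickle.dump(c,open(n+".pkl","wb")); return c
E
python3 - <<'E'
from h import *
a=save("scene");b=save("top")
cv2.imwrite("pics/a.png",cv2.resize(a["bgr"],(800,600)));cv2.imwrite("pics/b.png",cv2.resize(b["bgr"],(800,600)))
s=status.get_obs();print(s["t"],s["tcp_pos"],s["tool_rot"],s["opening"],bot.tcp_to_grasp)
for c in(a,b):print(-c["R"].T@c["t"],c["R"][2],c["D"])
E
```

```text
0.1 [0.19912016 0.5123427  0.21813952] [ 1.84322828e-01  9.82865600e-01 -5.34155853e-04 -1.49474155e-04] 1.000775509467676 0.0188
[0.97621427 0.63161342 0.71078961] [-0.54722985 -0.62186413 -0.56020041] [-0.11235536  0.          0.          0.          0.        ]
[0.19075418 0.03060755 1.58133275] [ 0.1904307   0.02076745 -0.98148095] [-0.09972271  0.          0.          0.          0.        ]
```

View pics/a.png

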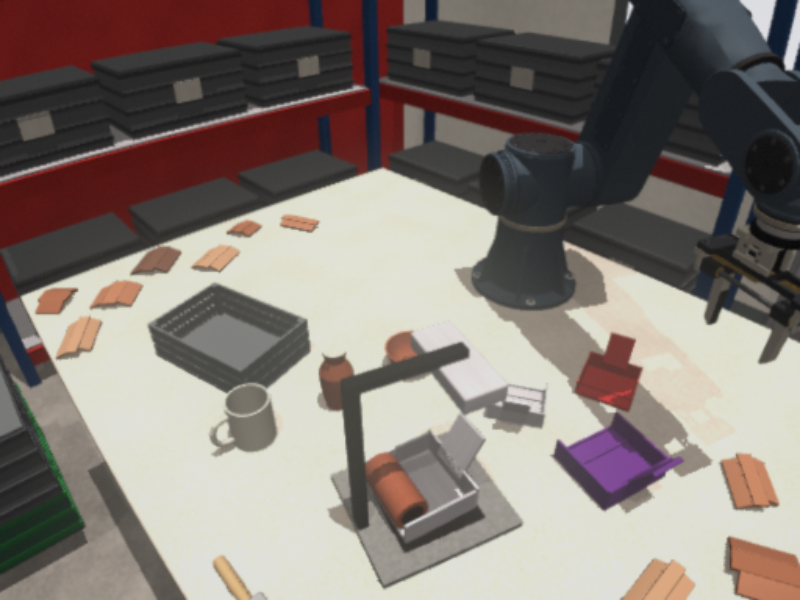

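View pics/b.png

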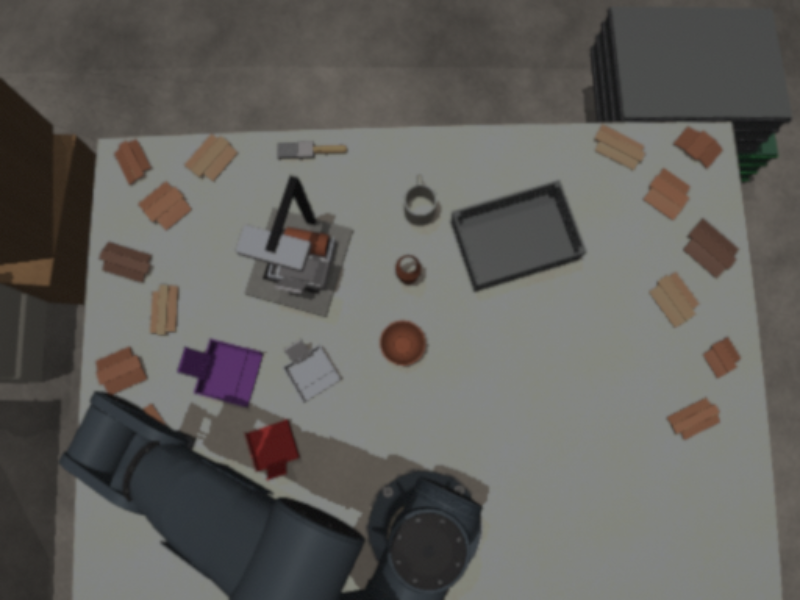

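Scene view: the pans are aluminium on the stand (420,480), small aluminium (520,395), purple (615,460) and red (610,380). The same ones in the top view are (300,265), (313,372), (230,370) and (272,447). The one on the stand is the larger of the two aluminium pans and holds the pipe, so it fits. I'll confirm it in an enlarged crop and measure.

```bash
python3 - <<'E'
from h import *
import pickle
a=pickle.load(open("scene.pkl","rb"));b=pickle.load(open("top.pkl","rb"))
def crop(c,x,y,w,h,W,H):
    return cv2.resize(c["bgr"][y:y+h,x:x+w],(W,H),interpolation=cv2.INTER_CUBIC)
# top stand crop 100x75 ->x4 ; scene stand 140x105; 
t1=crop(b,145,105,100,75,400,300); t2=crop(a,205,255,133,100,400,300)
t3=crop(b,275,105,107,80,400,300); t4=crop(a,432,140,80,100,240,300)
o=np.zeros((600,800,3),np.uint8);o[:300,:400]=t1;o[:300,400:]=t2;o[300:,:400]=t3;o[300:,400:640]=t4
o=cv2.convertScaleAbs(o,alpha=1.4,beta=10)
cv2.imwrite("pics/c.png",o)
E
```

```text
(no output)
```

View pics/c.png

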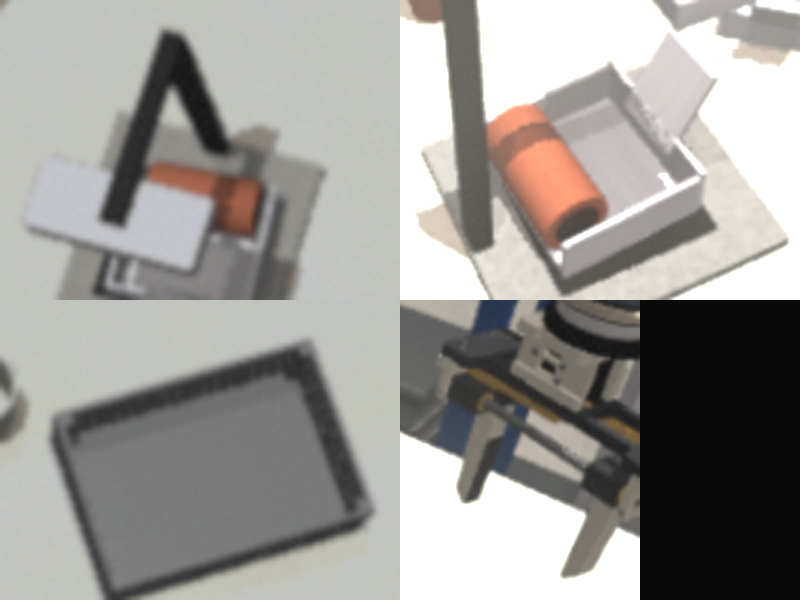

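The crop confirms it: a large aluminium pan with tongue holding the pipe, standing on the board under the lamp bar. The gripper's long side (the rail) lies along the closing line. Next I measure the corners.

```bash
python3 - <<'E'
from h import *
import pickle
np.set_printoptions(precision=4,suppress=True)
a=pickle.load(open("scene.pkl","rb"));b=pickle.load(open("top.pkl","rb"))
T=lambda p,s,o:np.array(p,float)/s+np.array(o)
def rep(n,P):
    print(n,P[:,:2].tolist(),'edges',np.linalg.norm(np.diff(P[:,:2],axis=0),axis=1))
A=.64
cr=onz(b,T([[55,115],[308,45],[373,215],[107,297]],3.74,(275,105)),.08);rep('crate top',cr);print(cr.mean(0))
cs=onz(a,T([[150,325],[215,286],[309,322],[232,362]],1/A,(0,0)),.08);rep('crate scene',cs);print(cs.mean(0))
bt=onz(b,np.r_[T([[120,112],[326,168]],4,(145,105)),T([[328,316],[247,295]],1/A,(0,0))],.012);rep('board top',bt);print(bt.mean(0))
bs=onz(a,np.r_[T([[22,150]],3.0,(205,255)),T([[386,585]],1/A,(0,0)),T([[387,240]],3.0,(205,255))],.012);rep('board scene',bs);print((bs[0]+bs[2])/2)
tg=onz(a,T([[270,35],[317,80]],3.0,(205,255)),.1087);rep('tongue top',tg);print(tg.mean(0))
bw=onz(a,T([[212,65],[303,175]],3.0,(205,255)),.057);rep('backwall',bw);print(bw.mean(0))
lp=onz(a,T([[162,272]],3.0,(205,255)),.012);print('lip corner',lp)
E
```

```text
crate top [[0.6950346898268092, -0.08156990105319642], [0.7600900006460204, -0.32676646406867527], [0.5904296695893075, -0.3762371020006069], [0.5175082188518461, -0.12318582167338953]] edges [0.2537 0.1767 0.2633]
[ 0.6408 -0.2269  0.08  ]
crate scene [[0.7680766359574005, -0.3181475383543756], [0.6059983420483479, -0.3577562428778256], [0.5311796560315256, -0.1132722746321283], [0.6999633419735143, -0.10857246953545852]] edges [0.1668 0.2557 0.1688]
[ 0.6513 -0.2244  0.08  ]
board top [[0.7405972463101376, 0.34073343287757185], [0.6804046260349186, 0.1479556230098929], [0.47455897788177215, 0.2094602053881492], [0.5286479387141284, 0.3996030360819018]] edges [0.202  0.2148 0.1977]
[0.6061 0.2744 0.012 ]
board scene [[0.6887918077815958, 0.1600440917424092], [0.7428413925582373, 0.34716034645880184], [0.540539087132233, 0.40997079578424445]] edges [0.1948 0.2118]
[0.6147 0.285  0.012 ]
tongue top [[0.5223110086538247, 0.2674263654835292], [0.5306277116508693, 0.3217227710197774]] edges [0.0549]
[0.5265 0.2946 0.1087]
backwall [[0.54227595369776, 0.22659688134216743], [0.5696150129001128, 0.34778071917400805]] edges [0.1242]
[0.5559 0.2872 0.057 ]
lip corner [[0.6801 0.3152 0.012 ]]
```

The rim edges (0.254/0.263 x 0.177) and board edges (0.20 x 0.215) fit the given sizes. The board centre is about (0.609, 0.279) with yaw about -16°. The pan is near (0.614, 0.273) with yaw about -14°, and the tongue's top agrees with that to 1 mm. I'll move to a pre-grasp pose behind the tongue and look with the wrist camera.

```bash
cat >> h.py <<'E'
TL=np.array([[0,.866025,.5],[1,0,0],[0,.5,-.866025]]).T  # columns: tool x,y,z in pan frame... rows fixed below
TL=np.column_stack([[0,1,0],[.866025,0,.5],[.5,0,-.866025]])
GRIP=np.array([-.0785,0,.075])
def panpose(o,yaw,pitch=0): return Ro.from_euler('ZY',[yaw,pitch],degrees=True), np.array(o,float)
def tool_for(o,yaw,pitch=0,up=0,nrm=0,dx=0,dz=0):
    R,o=panpose(o,yaw,pitch)
    g=GRIP+up*np.array([-.5,0,.866])+nrm*np.array([.866,0,.5])+np.array([dx,0,dz])
    r=R*Ro.from_matrix(TL); p=o+R.apply(g)+r.apply([0,0,bot.tcp_to_grasp]); return p,r
def delta(p,r,s=None):
    s=s or status.get_obs(); c=Ro.from_quat(s["tool_rot"])
    print("lin",np.round(c.inv().apply(p-s["tcp_pos"])*1000,1),"rot",np.round((c.inv()*r).as_rotvec(degrees=True),2))
def pan_now():
    "pan pose from tool, assuming firm nominal grasp"
    s=status.get_obs(); r=Ro.from_quat(s["tool_rot"]); R=r*Ro.from_matrix(TL).inv()
    o=np.array(s["tcp_pos"])-r.apply([0,0,bot.tcp_to_grasp])-R.apply(GRIP); return o,R
E
python3 - <<'E'
from h import *
p,r=tool_for([.614,.273,.012],-14.5,dx=-.1,dz=.06); print(p); delta(p,r)
E
```

```text
[0.45028624 0.31533926 0.13071872]
lin [-305.5  -92.5   87.5] rot [-24.54 -21.72  81.22]
```

send_rows(gripper=[0.85,0.85,0.85,0.85,0.85,0.85,0.85,0.85,0.85,0.85], linear=[[-34,-10,0],[-68,-20,0],[-102,-30,5],[-136,-40,10],[-170,-50,20],[-204,-60,35],[-238,-70,50],[-272,-82,68],[-305,-92,88],[-305,-92,88]], delta_rot=[[-2.7,-2.4,9],[-5.4,-4.8,18],[-8.1,-7.2,27],[-10.8,-9.6,36],[-13.5,-12,45],[-16.2,-14.4,54],[-18.9,-16.8,63],[-21.6,-19.2,72],[-24.5,-21.7,81.2],[-24.5,-21.7,81.2]])

```text
t: 1.35
tcp_pos: [0.45, 0.3151, 0.1289]
tool_rot: [0.764, 0.591, 0.157, 0.205]
wrist_force: [0.2, 0.2, 0.4]
opening: 0.85
grip_force: 0.0
```

```bash
python3 - <<'E'
from h import *
p,r=tool_for([.614,.273,.012],-14.5,dx=-.1,dz=.06); delta(p,r)
w=save("wrist"); save("scene")
cv2.imwrite("pics/d.png",cv2.resize(w["bgr"],(800,600)))
E
```

```text
lin [ 0.3  1.  -1.5] rot [-0.13  0.14 -0.  ]
```

View pics/d.png

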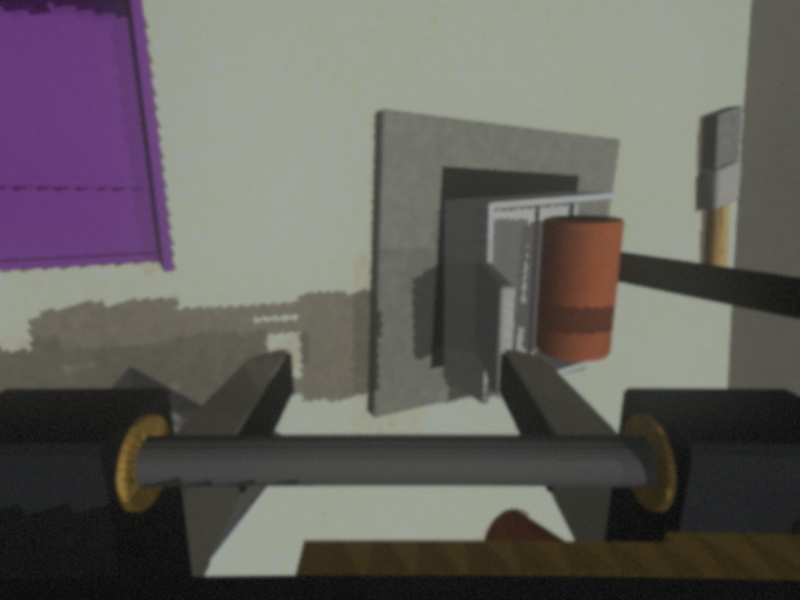

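Wrist view: board corners at (380,111), (618,140) and (373,415); mat corners at (443,168), (577,177) and (433,366). The pan's left wall rim runs (490,205)-(612,194), the tongue edge is near (508,285) and the pipe at (580,290).

```bash
python3 - <<'E'
from h import *
import pickle
np.set_printoptions(precision=4,suppress=True)
w=pickle.load(open("wrist.pkl","rb"));a=pickle.load(open("scene.pkl","rb"))
def L(n,p,z):
    P=onz(w,np.array(p)*.64,z); print(n,P[:,:2].tolist(),np.linalg.norm(np.diff(P[:,:2],axis=0),axis=1),np.degrees(np.arctan2(*np.diff(P[:,:2],axis=0)[:,::-1].T)))
L('board',[[618,140],[380,111],[373,415]],.012)
L('mat',[[577,177],[443,168],[433,366]],.012)
L('wall top',[[490,205],[612,194]],.052)
L('back wall',[[490,205],[487,401]],.057)
# predicted
R,o=panpose([.614,.273,.012],-14.5)
X=R.apply([[-.06,.065,.045],[.06,.065,.04],[-.06,-.065,.045],[-.091,.03,.0967],[-.091,-.03,.0967],[-.066,0.03,.053]])+o
print(proj(w,X)/.64); print(proj(a,X)/.64)
# enlarged crops for check with overlay
def ov(c,x,y,s,W,H):
    im=cv2.resize(c["bgr"],None,fx=s,fy=s,interpolation=cv2.INTER_CUBIC)
    for q in proj(c,X): cv2.circle(im,tuple(int(v) for v in q*s),3,(0,255,0),1)
    return im[int(y*s):int(y*s)+H,int(x*s):int(x*s)+W]
o2=np.zeros((500,800,3),np.uint8)
o2[:,:400]=ov(w,270,95,4,400,500);o2[:,400:]=ov(a,235,255,4,400,500)
cv2.imwrite("pics/e.png",cv2.convertScaleAbs(o2,alpha=1.3))
E
```

```text
board [[0.7395719326677409, 0.34171491343238225], [0.5308075889574546, 0.4056436965009487], [0.47442694305470534, 0.21858000637455782]] [0.2183 0.1954] [ 162.9741 -106.7727]
mat [[0.690037939956736, 0.32514130286094584], [0.5674764047354692, 0.3634706088006047], [0.5285547712789191, 0.2312161523029837]] [0.1284 0.1379] [ 162.6337 -106.3988]
wall top [[0.5683908949549142, 0.3407766946866075], [0.6771053816713997, 0.31657576154898004]] [0.1114] [-12.55]
back wall [[0.5642755534101223, 0.3422505798046067], [0.5380686441838315, 0.21727805304705144]] [0.1277] [-101.8434]
[[498.199  186.4824]
 [622.2535 183.5255]
 [487.062  390.1225]
 [518.1517 264.579 ]
 [510.3641 379.6635]
 [496.2178 248.7205]]
[[478.6212 491.9902]
 [403.0724 530.0195]
 [431.241  430.8915]
 [485.8148 442.3669]
 [462.386  415.093 ]
 [468.745  469.1459]]
```

View pics/e.png

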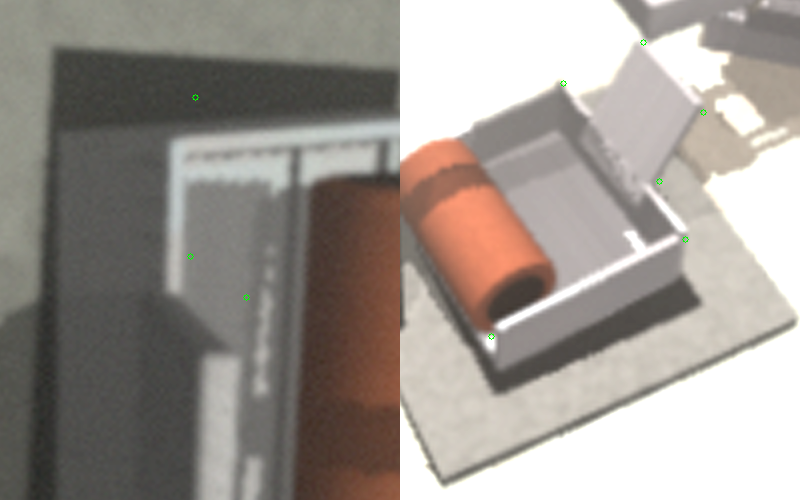

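Board and mat sizes agree in the wrist view, giving stand centre (0.608, 0.279) and yaw -17°. The scene camera reads about 7 mm too far in x and y compared with the other two, so I take the pan as (0.609, 0.267), yaw -12.5°.

```bash
python3 - <<'E'
from h import *
import pickle
w=pickle.load(open("wrist.pkl","rb"))
P=[.609,.267,.012];Y=-12.5
R,o=panpose(P,Y)
print(proj(w,R.apply([[-.06,.065,.045],[.06,.065,.04],[-.06,-.065,.045],[-.091,.03,.0967]])+o)/.64)
for k in [dict(up=.055,nrm=-.02),dict(up=0,nrm=-.02),dict()]:
    delta(*tool_for(P,Y,**k))
E
```

```text
[[489.99136129 202.8872325 ]
 [616.19914335 190.94534175]
 [485.19336389 403.10928414]
 [510.02053201 286.40368761]]
lin [-12.4  34.4  45.7] rot [-0.09  0.93 -1.51]
lin [-11.5  34.5 100.7] rot [-0.09  0.93 -1.51]
lin [-11.   54.5 100.7] rot [-0.09  0.93 -1.51]
```

The predictions match the wrist picks within 4 display pixels. I'll insert the fingers on the lamp-clear path.

send_rows(gripper=[0.85,0.85,0.85,0.85,0.85,0.85,0.85,0.85,0.85,0.85], linear=[[-6,17,20],[-12,34,44],[-12,34,46],[-12,34.5,60],[-12,34.5,75],[-11.5,34.5,90],[-11.5,34.5,100],[-11,45,100.5],[-11,54.5,100.5],[-11,54.5,100.5]], delta_rot=[[0,0.5,-0.8],[-0.1,0.9,-1.5],[-0.1,0.9,-1.5],[-0.1,0.9,-1.5],[-0.1,0.9,-1.5],[-0.1,0.9,-1.5],[-0.1,0.9,-1.5],[-0.1,0.9,-1.5],[-0.1,0.9,-1.5],[-0.1,0.9,-1.5]])

```text
t: 2.7
tcp_pos: [0.5423, 0.2813, 0.0707]
tool_rot: [0.755, 0.603, 0.163, 0.202]
wrist_force: [-0.8, 0.5, -0.1]
opening: 0.852
grip_force: 0.0
```

```bash
python3 - <<'E'
from h import *
w=save("wrist"); a=save("scene")
delta(*tool_for([.609,.267,.012],-12.5))
o=np.zeros((450,800,3),np.uint8)
o[:300,:400]=cv2.resize(w["bgr"],(400,300)); o[:,400:]=cv2.resize(a["bgr"][220:370,205:338],(400,450))
cv2.imwrite("pics/f.png",cv2.convertScaleAbs(o,alpha=1.3))
E
```

```text
lin [ 0.7  0.1 -0.4] rot [ 0.06  0.07 -0.24]
```

View pics/f.png

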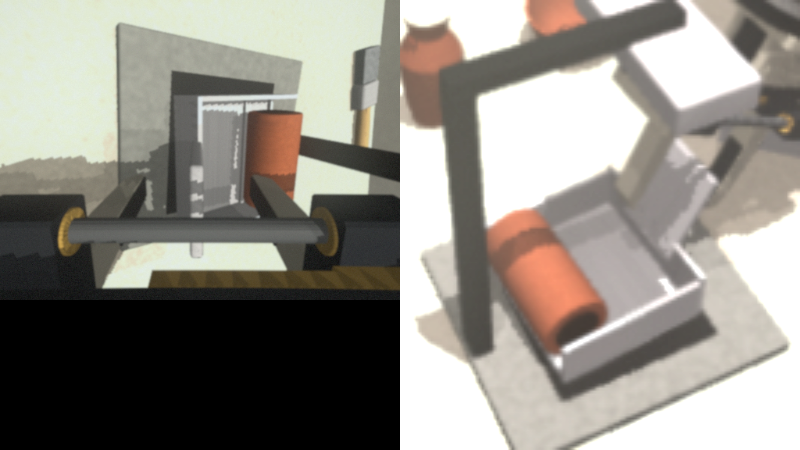

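The tongue, edge-on at (196,165-255), lies midway between the fingers. In the scene view one finger is on each side of it and the pipe is clear. Closing now.

send_rows(gripper=[0.5,0.3,0.15,0,0,0,0,0,0,0], linear=[[0,0,0],[0,0,0],[0,0,0],[0,0,0],[0,0,0],[0,0,0],[0,0,0],[0,0,0],[0,0,0],[0,0,0]], delta_rot=[[0,0,0],[0,0,0],[0,0,0],[0,0,0],[0,0,0],[0,0,0],[0,0,0],[0,0,0],[0,0,0],[0,0,0]])

```text
t: 4.05
tcp_pos: [0.5416, 0.2813, 0.0705]
tool_rot: [0.755, 0.603, 0.162, 0.202]
wrist_force: [-0.1, -0.1, -2.5]
opening: 0.086
grip_force: 30.0
```

```bash
python3 - <<'E'
from h import *
print(status.get_obs()["wrist_force"],status.get_obs()["wrist_torque"])
o,R=pan_now();print(o,R.as_euler('ZYX',degrees=True))
# lift 15mm ; back 120mm along pan -x ; then raise to pan z .19 
P,Y=[.609,.267,.012],-12.5
d=Ro.from_euler('Z',Y,degrees=True).apply([1,0,0])
for b,h in [(0,.015),(-.06,.02),(-.13,.03),(-.13,.15)]:
    delta(*tool_for(np.array(P)+b*d+[0,0,h],Y))
E
```

```text
[-0.13006103 -0.06648318 -2.48867128] [0.19728594 0.8137283  0.06057577]
[0.60903576 0.26609145 0.01189379] [-12.7383638   -0.05272763   0.0593159 ]
lin [  0.7   7.4 -13.2] rot [ 0.05  0.07 -0.24]
lin [  0.4 -42.  -47.6] rot [ 0.05  0.07 -0.24]
lin [  0.1 -97.6 -91.3] rot [ 0.05  0.07 -0.24]
lin [   0.3  -37.5 -195.2] rot [ 0.05  0.07 -0.24]
```

send_rows(gripper=[0,0,0,0,0,0,0,0,0,0], linear=[[0,2,-4],[0,5,-9],[0,7.5,-13],[0,4,-16],[0,-3,-21],[0,-11,-27],[0,-19,-33],[0,-27,-39],[0,-33,-43],[0,-36,-45]], delta_rot=[[0,0,0],[0,0,0],[0,0,0],[0,0,0],[0,0,0],[0,0,0],[0,0,0],[0,0,0],[0,0,0],[0,0,0]])

```text
t: 5.3
tcp_pos: [0.489, 0.2934, 0.0918]
tool_rot: [0.754, 0.603, 0.163, 0.202]
wrist_force: [0.3, 0.3, -6.1]
opening: 0.086
grip_force: 30.0
```

```bash
python3 - <<'E'
from h import *
s=status.get_obs();print(s["wrist_force"],s["wrist_torque"],s["opening"])
o,R=pan_now();print(o,R.as_euler('ZYX',degrees=True))
a=save("scene");w=save("wrist")
o=np.zeros((450,800,3),np.uint8)
o[:300,:400]=cv2.resize(w["bgr"],(400,300)); o[:,400:]=cv2.resize(a["bgr"][200:350,205:338],(400,450))
cv2.imwrite("pics/g.png",cv2.convertScaleAbs(o,alpha=1.3))
E
```

```text
[ 0.27540298  0.34142123 -6.12681939] [0.19684501 1.22378108 0.01565527] 0.08563227604062831
[0.55647573 0.2782533  0.03313006] [-12.71480781  -0.07926276   0.07915554]
```

View pics/g.png

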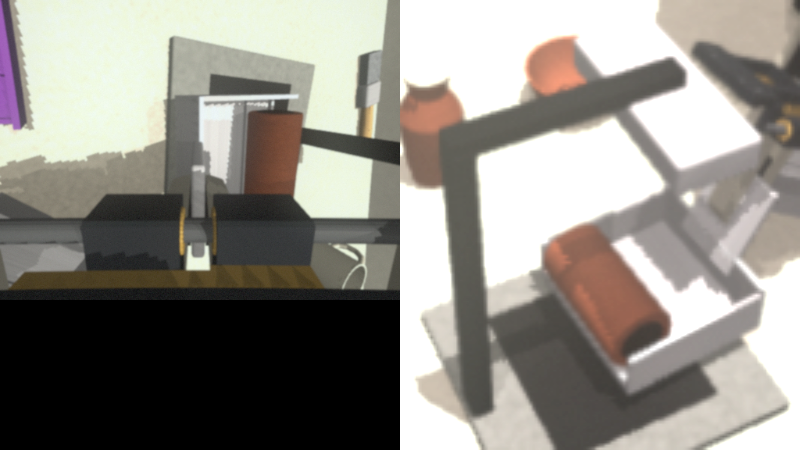

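Lifted level, with the pipe in place at (600,290) and about 6.1 N carried. Next: back out from under the lamp, up, and across.

```bash
cat >> h.py <<'E'
def path(ways,n,s=None):
    "ways: (x,y,z,yaw,pitch) ; n rows smooth in time"
    from scipy.interpolate import PchipInterpolator
    s=s or status.get_obs(); c=Ro.from_quat(s["tool_rot"]); p0=np.array(s["tcp_pos"])
    o,R=pan_now(); e=R.as_euler('ZYX',degrees=True)
    W=np.vstack([[*o,e[0],e[1]]]+[list(w) for w in ways]); k=np.r_[0,np.cumsum(np.linalg.norm(np.diff(W,axis=0)*[1,1,1,.002,.002],axis=1))]
    f=PchipInterpolator(k/k[-1],W); u=np.linspace(0,1,n+1)[1:]; u=(u*u*(3-2*u)+u)/2
    L=[];Q=[]
    for v in f(u):
        p,r=tool_for(v[:3],v[3],v[4]); L.append(np.round(c.inv().apply(p-p0)*1000).astype(int).tolist()); Q.append(np.round((c.inv()*r).as_rotvec(degrees=True),1).tolist())
    print(L);print(Q)
E
python3 - <<'E'
from h import *
path([(.49,.293,.10,-12.7,0),(.46,.27,.16,-12.7,0)],10)
E
```

```text
[[2, -5, -11], [4, -11, -25], [4, -17, -42], [3, -21, -61], [1, -25, -81], [-1, -26, -100], [-7, -25, -118], [-15, -22, -134], [-23, -19, -147], [-29, -16, -156]]
[[0.0, -0.1, -0.0], [0.0, -0.1, -0.0], [0.1, -0.1, -0.0], [0.1, -0.1, -0.1], [0.1, -0.1, -0.1], [0.1, -0.1, -0.1], [0.1, -0.1, -0.1], [0.1, -0.1, -0.1], [0.1, -0.1, -0.1], [0.1, -0.1, -0.1]]
```

send_rows(gripper=[0,0,0,0,0,0,0,0,0,0], linear=[[1,-5,-11],[2,-11,-25],[2,-17,-42],[2,-21,-61],[1,-25,-81],[-1,-26,-100],[-7,-25,-118],[-15,-22,-134],[-23,-19,-147],[-29,-16,-156]], delta_rot=[[0,0,0],[0,0,0],[0,0,0],[0,0,0],[0,0,0],[0,0,0],[0,0,0],[0,0,0],[0,0,0],[0,0,0]])

```text
t: 6.65
tcp_pos: [0.3927, 0.2848, 0.2196]
tool_rot: [0.754, 0.603, 0.163, 0.202]
wrist_force: [-0.1, 0.5, -5.9]
opening: 0.083
grip_force: 30.0
```

```bash
python3 - <<'E'
from h import *
o,R=pan_now();print(o,R.as_euler('ZYX',degrees=True),status.get_obs()["wrist_force"])
path([(.455,.16,.165,-8,0),(.46,.06,.165,-2,0)],10)
E
```

```text
[0.4602179  0.26962806 0.1609976 ] [-12.72376919  -0.08916245   0.10957742] [-0.11068993  0.5496074  -5.86135067]
[[-14, 2, 0], [-33, 5, 1], [-56, 9, 2], [-82, 13, 3], [-109, 18, 5], [-136, 23, 8], [-161, 29, 12], [-184, 34, 15], [-203, 39, 18], [-217, 43, 20]]
[[0.0, 0.1, -0.5], [0.0, 0.5, -1.1], [0.1, 1.0, -1.9], [0.1, 1.5, -2.9], [0.1, 2.2, -3.9], [0.1, 2.8, -5.1], [0.1, 3.5, -6.3], [0.1, 4.2, -7.5], [0.1, 4.8, -8.6], [0.1, 5.3, -9.3]]
```

send_rows(gripper=[0,0,0,0,0,0,0,0,0,0], linear=[[-14,2,0],[-33,5,1],[-56,9,2],[-82,13,3],[-109,18,5],[-136,23,8],[-161,29,12],[-184,34,15],[-203,39,18],[-217,43,20]], delta_rot=[[0,0.2,-0.4],[0,0.6,-1.1],[0,1.1,-1.9],[0,1.6,-2.9],[0,2.2,-3.9],[0,2.9,-5.1],[0,3.6,-6.3],[0,4.3,-7.5],[0,4.9,-8.5],[0,5.3,-9.3]])

```text
t: 7.9
tcp_pos: [0.3904, 0.0613, 0.2218]
tool_rot: [0.695, 0.671, 0.179, 0.187]
wrist_force: [0.3, 0.1, -6.1]
opening: 0.087
grip_force: 30.0
```

```bash
python3 - <<'E'
from h import *
o,R=pan_now();print(o,R.as_euler('ZYX',degrees=True),status.get_obs()["wrist_force"])
path([(.475,-.06,.165,4,0),(.52,-.17,.165,11,0)],10)
E
```

```text
[0.45947718 0.05877561 0.16310817] [-2.04649232  0.00689399 -0.08935491] [ 0.29769241  0.05385604 -6.10231259]
[[-17, 1, 0], [-39, 3, 1], [-66, 7, 3], [-95, 12, 5], [-125, 18, 9], [-155, 26, 13], [-183, 35, 18], [-207, 45, 24], [-228, 55, 30], [-242, 62, 34]]
[[-0.0, 0.4, -0.6], [-0.0, 0.9, -1.5], [-0.0, 1.6, -2.5], [-0.0, 2.3, -3.8], [-0.0, 3.1, -5.2], [-0.0, 3.9, -6.6], [-0.0, 4.7, -8.0], [-0.0, 5.5, -9.3], [-0.0, 6.1, -10.4], [-0.0, 6.6, -11.3]]
```

send_rows(gripper=[0,0,0,0,0,0,0,0,0,0], linear=[[-17,1,0],[-39,3,1],[-66,7,3],[-95,12,5],[-125,18,9],[-155,26,13],[-183,35,18],[-207,45,24],[-228,55,30],[-242,62,34]], delta_rot=[[0,0.4,-0.6],[0,0.9,-1.5],[0,1.5,-2.6],[0,2.2,-3.8],[0,3,-5.2],[0,3.8,-6.6],[0,4.6,-8],[0,5.4,-9.3],[0,6,-10.4],[0,6.5,-11.3]])

```text
t: 9.15
tcp_pos: [0.4529, -0.1826, 0.2236]
tool_rot: [0.614, 0.746, 0.199, 0.165]
wrist_force: [0.9, -0.5, -4.5]
opening: 0.082
grip_force: 30.0
```

```bash
python3 - <<'E'
from h import *
o,R=pan_now();print(o,R.as_euler('ZYX',degrees=True),status.get_obs()["wrist_force"])
path([(.555,-.251,.125,15.7,0)],7)
E
```

```text
[ 0.52075639 -0.1694677   0.16482549] [11.02197158  0.01741279 -0.06612355] [ 0.9166405  -0.54258038 -4.53078842]
[[-9, 0, 4], [-22, -1, 11], [-38, -2, 18], [-54, -3, 26], [-70, -3, 33], [-83, -4, 39], [-92, -4, 44]]
[[-0.0, 0.3, -0.4], [-0.0, 0.6, -0.9], [-0.0, 1.0, -1.6], [-0.0, 1.4, -2.4], [-0.0, 1.8, -3.0], [-0.0, 2.2, -3.6], [-0.0, 2.4, -4.0]]
```

send_rows(gripper=[0,0,0,0,0,0,0,0,0,0], linear=[[-9,0,4],[-22,-1,11],[-38,-2,18],[-54,-3,26],[-70,-3,33],[-83,-4,39],[-92,-4,44],[-92,-4,44],[-92,-4,44],[-92,-4,44]], delta_rot=[[0,0.3,-0.4],[0,0.6,-0.9],[0,1,-1.6],[0,1.4,-2.4],[0,1.8,-3],[0,2.1,-3.6],[0,2.4,-4],[0,2.4,-4],[0,2.4,-4],[0,2.4,-4]])

```text
t: 10.4
tcp_pos: [0.4893, -0.2678, 0.1844]
tool_rot: [0.583, 0.77, 0.207, 0.157]
wrist_force: [-0.3, 0.5, -5.5]
opening: 0.085
grip_force: 30.0
```

```bash
python3 - <<'E'
from h import *
o,R=pan_now();print(o,R.as_euler('ZYX',degrees=True),status.get_obs()["wrist_force"])
a=save("scene");b=save("top")
im=np.zeros((400,800,3),np.uint8)
im[:,:400]=cv2.resize(a["bgr"][150:300,70:220],(400,400)); im[:,400:]=cv2.resize(b["bgr"][95:215,245:385],(400,343))[:400].repeat(1,0) if 0 else cv2.resize(b["bgr"][95:225,255:385],(400,400))
X=R.apply([[.06,.065,.006],[.06,-.065,.006]])+o
cv2.imwrite("pics/h.png",cv2.convertScaleAbs(im,alpha=1.3))
print("lip px top crop",(proj(b,X)-[255,95])*400/130+[400,0],"scene",(proj(a,X)-[70,150])*400/150)
C=np.array([.642,-.227]);print("lip in crate",Ro.from_euler('z',-15.7,degrees=True).apply((R.apply([.06,0,.006])+o)-[*C,0]))
E
```

```text
[ 0.55586952 -0.24909647  0.12583182] [15.68539205 -0.08436718  0.02417358] [-0.27489009  0.48823975 -5.52030118]
lip px top crop [[593.74155945 194.20832236]
 [704.9064693  161.2043997 ]] scene [[257.81902717 112.65743959]
 [176.8476464   79.93937423]]
lip in crate [-0.02890532  0.00201703  0.13192016]
```

View pics/h.png

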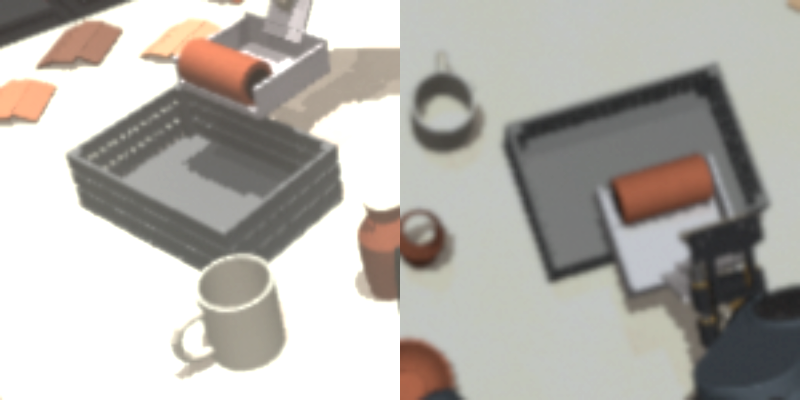

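The pan is level over the crate with the pipe inside and the lip near the crate's middle, at about (600,190)-(715,160) in the top crop. Steps so far match the plan; next I plan the tip about the lip.

```bash
python3 - <<'E'
from h import *
s=status.get_obs();c=Ro.from_quat(s["tool_rot"])
C=Ro.from_euler('z',15.7,degrees=True); lip=np.array([.642,-.227,0])+C.apply([-.033,0,0])
L=[];Q=[]
for i in range(1,21):
    a=min(45,45*i/14) if i<15 else 45
    z=.132-(.132-.097)*min(1,i/10)
    R=Ro.from_euler('ZY',[15.7,a],degrees=True); o=lip+[0,0,z]-R.apply([.06,0,.006])
    p,r=tool_for(o,15.7,a); L.append(np.round(c.inv().apply(p-s["tcp_pos"])*1000).astype(int).tolist());Q.append(np.round((c.inv()*r).as_rotvec(degrees=True),1).tolist())
print(L[:10]);print(Q[:10]);print(L[9:15],Q[9:15])
E
```

```text
[[-2, 1, -4], [-2, 6, -5], [-2, 11, -6], [-2, 16, -6], [-2, 22, -6], [-2, 27, -6], [-2, 33, -5], [-2, 39, -4], [-2, 45, -2], [-2, 51, 0]]
[[3.3, -0.0, -0.0], [6.5, -0.0, -0.0], [9.7, -0.0, -0.0], [12.9, -0.0, -0.0], [16.2, -0.0, -0.0], [19.4, -0.0, -0.0], [22.6, -0.0, -0.0], [25.8, -0.0, -0.0], [29.0, -0.0, -0.0], [32.2, -0.0, -0.0]]
[[-2, 51, 0], [-2, 59, -1], [-2, 67, -1], [-2, 74, -1], [-2, 82, 0], [-2, 82, 0]] [[32.2, -0.0, -0.0], [35.4, -0.0, -0.0], [38.7, -0.0, -0.0], [41.9, -0.0, -0.0], [45.1, -0.0, -0.0], [45.1, -0.0, -0.0]]
```

send_rows(gripper=[0,0,0,0,0,0,0,0,0,0], linear=[[-1,1,-3],[-2,6,-5],[-2,11,-6],[-2,16,-6],[-2,22,-6],[-2,27,-6],[-2,33,-5],[-2,39,-4],[-2,45,-2],[-2,45,-2]], delta_rot=[[3.3,0,0],[6.5,0,0],[9.7,0,0],[12.9,0,0],[16.2,0,0],[19.4,0,0],[22.6,0,0],[25.8,0,0],[29,0,0],[29,0,0]])

```text
t: 11.75
tcp_pos: [0.5271, -0.2592, 0.2084]
tool_rot: [0.604, 0.797, 0.008, 0.006]
wrist_force: [0.6, -0.4, -5.9]
opening: 0.083
grip_force: 30.0
```

```bash
python3 - <<'E'
from h import *
o,R=pan_now();print(o,R.as_euler('ZYX',degrees=True),status.get_obs()["wrist_force"])
s=status.get_obs();c=Ro.from_quat(s["tool_rot"])
C=Ro.from_euler('z',15.7,degrees=True); lip=np.array([.642,-.227,.097])+C.apply([-.033,0,0])
print("lip now",o+R.apply([.06,0,.006]),"want",lip)
for a in (32,35,38,41.5,45):
    Rr=Ro.from_euler('ZY',[15.7,a],degrees=True); delta(*tool_for(lip-Rr.apply([.06,0,.006]),15.7,a))
E
```

```text
[ 0.55805705 -0.25045392  0.12363256] [15.76165459 28.87369597  0.06168419] [ 0.57375959 -0.4172506  -5.8959809 ]
lip now [ 0.61141277 -0.23540104  0.09991385] want [ 0.61023117 -0.23592981  0.097     ]
lin [-0.   4.8 -1.6] rot [ 3.13 -0.05  0.03]
lin [-0.  10.9 -5.6] rot [ 6.13 -0.05  0.03]
lin [-0.  17.2 -9.3] rot [ 9.13 -0.05  0.04]
lin [ -0.   24.8 -13.1] rot [12.63 -0.05  0.04]
lin [ -0.   32.6 -16.5] rot [16.13 -0.05  0.04]
```

send_rows(gripper=[0,0,0,0,0,0,0,0,0,0], linear=[[0,5,-2],[0,11,-6],[0,17,-9],[0,25,-13],[0,32.5,-16.5],[0,32.5,-16.5],[0,32.5,-16.5],[0,32.5,-16.5],[0,32.5,-16.5],[0,32.5,-16.5]], delta_rot=[[3,0,0],[6,0,0],[9,0,0],[12.6,0,0],[16,0,0],[16,0,0],[16,0,0],[16,0,0],[16,0,0],[16,0,0]])

```text
t: 13.0
tcp_pos: [0.5573, -0.2513, 0.2257]
tool_rot: [0.599, 0.79, -0.103, -0.079]
wrist_force: [0.5, 0.3, -2.6]
opening: 0.082
grip_force: 30.0
```

send_rows(gripper=[0,0,0,0,0,0,0,0], linear=[[0,0,0],[0,0,0],[0,0,0],[0,0,0],[0,0,0],[0,0,0],[0,0,0],[0,0,0]], delta_rot=[[0,0,0],[0,0,0],[0,0,0],[0,0,0],[0,0,0],[0,0,0],[0,0,0],[0,0,0]])

```text
t: 14.0
tcp_pos: [0.5574, -0.2512, 0.2256]
tool_rot: [0.599, 0.79, -0.103, -0.079]
wrist_force: [0.7, 0.7, -3.9]
opening: 0.082
grip_force: 30.0
```

```bash
python3 - <<'E'
from h import *
o,R=pan_now();print(o,R.as_euler('ZYX',degrees=True),status.get_obs()["wrist_force"],o+R.apply([.06,0,.006]))
a=save("scene");b=save("top")
im=np.zeros((400,800,3),np.uint8)
im[:,:400]=cv2.resize(a["bgr"][110:260,70:220],(400,400)); im[:,400:]=cv2.resize(b["bgr"][95:225,255:385],(400,400))
cv2.imwrite("pics/i.png",cv2.convertScaleAbs(im,alpha=1.3))
E
```

```text
[ 0.5645651  -0.24913014  0.13526545] [1.57006972e+01 4.49214309e+01 4.41373698e-02] [ 0.6542908   0.74783422 -3.91239956] [ 0.60954447 -0.23649122  0.09714572]
```

View pics/i.png

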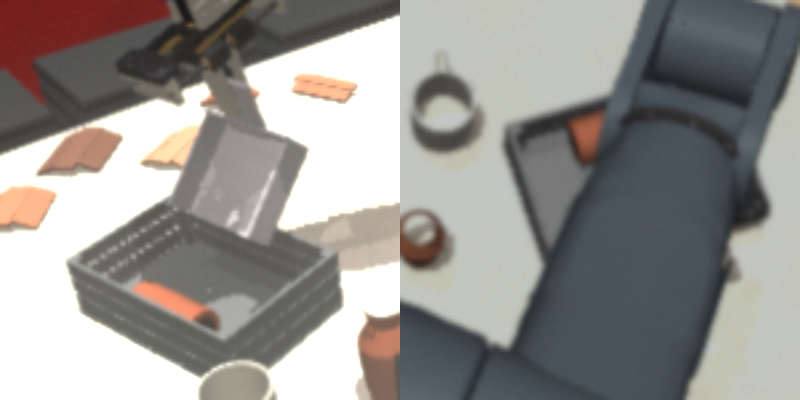

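The pipe lies in the crate by the far wall (scene crop 175,305) and the pan is empty at 45°. I'll hold a little longer, then level about the lip.

```bash
python3 - <<'E'
from h import *
o,R=pan_now(); lip=o+R.apply([.06,0,.006]); L=[];Q=[]
s=status.get_obs();c=Ro.from_quat(s["tool_rot"])
for a,z in ((39,.105),(33,.113),(27,.12),(21,.127),(15,.133),(10,.14),(5,.147),(0,.155)):
    l=lip.copy();l[2]=z
    Rr=Ro.from_euler('ZY',[15.7,a],degrees=True); delta(*tool_for(l-Rr.apply([.06,0,.006]),15.7,a))
E
```

```text
lin [  0.  -12.9   1.8] rot [-5.92 -0.04 -0.02]
lin [  0.  -25.    4.7] rot [-11.92  -0.04  -0.02]
lin [  0.  -35.6   9.6] rot [-17.92  -0.04  -0.03]
lin [  0.  -45.   15.3] rot [-23.92  -0.03  -0.03]
lin [  0.  -52.8  22.7] rot [-29.92  -0.03  -0.03]
lin [  0.  -58.7  27.3] rot [-3.492e+01 -3.000e-02 -3.000e-02]
lin [ -0.  -63.6  32.3] rot [-3.992e+01 -3.000e-02 -3.000e-02]
lin [ -0.  -67.8  36.6] rot [-4.492e+01 -3.000e-02 -3.000e-02]
```

send_rows(gripper=[0,0,0,0], linear=[[0,0,0],[0,0,0],[0,0,0],[0,0,0]], delta_rot=[[0,0,0],[0,0,0],[0,0,0],[0,0,0]])

```text
t: 14.6
tcp_pos: [0.5574, -0.2512, 0.2256]
tool_rot: [0.599, 0.79, -0.103, -0.079]
wrist_force: [-0.7, 0.8, -3.2]
opening: 0.086
grip_force: 30.0
```

send_rows(gripper=[0,0,0,0,0,0,0,0,0,0], linear=[[0,-13,2],[0,-25,5],[0,-35.5,9.5],[0,-45,15],[0,-53,22.5],[0,-59,27],[0,-63.5,32],[0,-68,36.5],[0,-68,36.5],[0,-68,36.5]], delta_rot=[[-6,0,0],[-12,0,0],[-18,0,0],[-24,0,0],[-30,0,0],[-35,0,0],[-40,0,0],[-45,0,0],[-45,0,0],[-45,0,0]])

```text
t: 15.85
tcp_pos: [0.4854, -0.2717, 0.2083]
tool_rot: [0.583, 0.77, 0.206, 0.156]
wrist_force: [-0.5, -0.0, -3.9]
opening: 0.084
grip_force: 30.0
```

```bash
python3 - <<'E'
from h import *
o,R=pan_now();print(o,R.as_euler('ZYX',degrees=True),status.get_obs()["wrist_force"])
path([(.52,-.17,.165,11,0),(.475,-.06,.165,4,0),(.46,0,.165,2,0)],10)
E
```

```text
[ 0.551876   -0.25299283  0.1495394 ] [ 1.56830976e+01  2.67639011e-03 -1.28119096e-03] [-0.48113326 -0.0179292  -3.87899338]
[[18, 1, -4], [43, 2, -10], [73, 2, -15], [106, 0, -18], [142, -4, -20], [178, -8, -22], [212, -10, -23], [242, -10, -24], [267, -9, -23], [285, -8, -22]]
[[-0.0, -0.4, 0.7], [-0.0, -1.0, 1.8], [-0.0, -1.8, 3.1], [-0.0, -2.7, 4.6], [-0.0, -3.7, 6.5], [-0.0, -4.8, 8.3], [-0.0, -5.7, 9.8], [-0.0, -6.2, 10.8], [-0.0, -6.6, 11.5], [-0.0, -6.8, 11.9]]
```

send_rows(gripper=[0,0,0,0,0,0,0,0,0,0], linear=[[18,1,-5],[43,2,-10],[73,2,-15],[106,0,-18],[142,-4,-20],[178,-8,-22],[212,-10,-23],[242,-10,-24],[267,-9,-23],[285,-8,-22]], delta_rot=[[0,-0.4,0.7],[0,-1,1.8],[0,-1.8,3.1],[0,-2.7,4.6],[0,-3.7,6.5],[0,-4.8,8.3],[0,-5.7,9.8],[0,-6.2,10.8],[0,-6.6,11.5],[0,-6.9,11.9]])

```text
t: 17.1
tcp_pos: [0.391, -0.0005, 0.2239]
tool_rot: [0.671, 0.695, 0.187, 0.18]
wrist_force: [0.8, -0.6, -3.3]
opening: 0.081
grip_force: 30.0
```

```bash
python3 - <<'E'
from h import *
o,R=pan_now();print(o,R.as_euler('ZYX',degrees=True),status.get_obs()["wrist_force"])
path([(.455,.12,.165,-6,0),(.46,.22,.163,-12,0),(.465,.295,.155,-16,0)],13)
E
```

```text
[0.46013155 0.00187434 0.16527959] [ 1.98790858 -0.11985941  0.00449211] [ 0.83225988 -0.59665644 -3.27058537]
[[15, -1, 0], [35, -1, -1], [58, -1, -1], [85, -1, -1], [113, -1, 0], [143, 0, 1], [174, 2, 2], [203, 5, 4], [232, 7, 6], [258, 9, 9], [281, 10, 12], [300, 10, 16], [314, 11, 18]]
[[0.0, -0.5, 0.8], [0.0, -1.1, 1.9], [0.1, -1.9, 3.2], [0.1, -2.7, 4.7], [0.1, -3.6, 6.2], [0.1, -4.5, 7.7], [0.1, -5.3, 9.2], [0.1, -6.2, 10.6], [0.1, -6.9, 12.0], [0.1, -7.6, 13.1], [0.1, -8.2, 14.1], [0.1, -8.7, 15.0], [0.1, -9.0, 15.6]]
```

send_rows(gripper=[0,0,0,0,0,0,0,0,0,0], linear=[[18,-1,0],[45,-1,-1],[75,-1,-1],[110,-1,0],[147,0,1],[185,3,3],[222,6,5],[257,9,9],[285,10,13],[306,10,17]], delta_rot=[[0,-0.7,1.2],[0,-1.6,2.7],[0,-2.5,4.3],[0,-3.5,6],[0,-4.6,8],[0,-5.7,9.9],[0,-6.7,11.6],[0,-7.6,13.1],[0,-8.4,14.5],[0,-9,15.6]])

```text
t: 18.35
tcp_pos: [0.3979, 0.307, 0.2141]
tool_rot: [0.772, 0.58, 0.158, 0.207]
wrist_force: [0.2, -0.2, -4.2]
opening: 0.085
grip_force: 30.0
```

```bash
python3 - <<'E'
from h import *
o,R=pan_now();print(o,R.as_euler('ZYX',degrees=True),status.get_obs()["wrist_force"])
S=np.array([.608,.279]);d=np.array([np.cos(np.radians(-16.5)),np.sin(np.radians(-16.5))])
w=lambda b,z:(*(S-b*d),z,-16.5,0)
path([w(.15,.14),w(.10,.10),w(.05,.045)],10)
E
```

```text
[0.4645028  0.28800101 0.15561719] [-16.09640147  -0.15738509   0.16982834] [ 0.24432107 -0.2089685  -4.23318967]
[[14, -6, 1], [29, -13, 5], [33, -17, 13], [33, -10, 31], [32, 2, 55], [32, 9, 76], [32, 15, 96], [32, 19, 115], [32, 21, 130], [32, 23, 141]]
[[0.1, -0.2, 0.1], [0.1, -0.3, 0.2], [0.2, -0.3, 0.3], [0.2, -0.3, 0.3], [0.2, -0.3, 0.3], [0.2, -0.3, 0.3], [0.2, -0.3, 0.3], [0.2, -0.3, 0.3], [0.2, -0.3, 0.3], [0.2, -0.3, 0.3]]
```

send_rows(gripper=[0,0,0,0,0,0,0,0,0,0], linear=[[14,-6,1],[29,-13,5],[33,-17,13],[33,-10,31],[32,2,55],[32,9,76],[32,15,96],[32,19,115],[32,21,130],[32,23,141]], delta_rot=[[0.1,-0.2,0.1],[0.1,-0.3,0.2],[0.2,-0.3,0.3],[0.2,-0.3,0.3],[0.2,-0.3,0.3],[0.2,-0.3,0.3],[0.2,-0.3,0.3],[0.2,-0.3,0.3],[0.2,-0.3,0.3],[0.2,-0.3,0.3]])

```text
t: 19.6
tcp_pos: [0.494, 0.31, 0.1021]
tool_rot: [0.774, 0.578, 0.154, 0.207]
wrist_force: [0.1, 0.0, -3.8]
opening: 0.087
grip_force: 30.0
```

```bash
python3 - <<'E'
from h import *
o,R=pan_now();print(o,R.as_euler('ZYX',degrees=True),status.get_obs()["wrist_force"])
S=np.array([.608,.279]);d=np.array([np.cos(np.radians(-16.5)),np.sin(np.radians(-16.5))])
for b,z in((.03,.035),(.01,.028),(0,.026),(0,.020),(0,.016),(0,.013),(0,.0115)): delta(*tool_for((*(S-b*d),z),-16.5))
E
```

```text
[0.56006215 0.2903716  0.04320631] [-16.50296226   0.15552765  -0.0840292 ] [ 0.07458344  0.03383596 -3.80287773]
lin [ 2.6 12.3 16.7] rot [-0.16  0.07  0.04]
lin [ 2.6 26.2 32.8] rot [-0.16  0.07  0.04]
lin [ 2.6 33.9 39.5] rot [-0.16  0.07  0.04]
lin [ 2.7 30.9 44.7] rot [-0.16  0.07  0.04]
lin [ 2.7 28.9 48.2] rot [-0.16  0.07  0.04]
lin [ 2.7 27.4 50.8] rot [-0.16  0.07  0.04]
lin [ 2.7 26.7 52.1] rot [-0.16  0.07  0.04]
```

send_rows(gripper=[0,0,0,0,0,0,0,0,0,0], linear=[[1,6,8],[2,14,18],[2.5,24,30],[2.5,31,37],[2.5,34,39.5],[2.5,32.5,42],[2.5,31,44.5],[2.5,29,48],[2.5,28,50],[2.5,27.5,50.8]], delta_rot=[[-0.1,0,0],[-0.2,0,0],[-0.2,0,0],[-0.2,0,0],[-0.2,0,0],[-0.2,0,0],[-0.2,0,0],[-0.2,0,0],[-0.2,0,0],[-0.2,0,0]])

```text
t: 20.85
tcp_pos: [0.5414, 0.2987, 0.0725]
tool_rot: [0.774, 0.578, 0.155, 0.208]
wrist_force: [0.9, -0.1, -3.2]
opening: 0.084
grip_force: 30.0
```

```bash
python3 - <<'E'
from h import *
o,R=pan_now();print(o,R.as_euler('ZYX',degrees=True),status.get_obs()["wrist_force"])
w=save("wrist"); a=save("scene")
im=np.zeros((450,800,3),np.uint8)
im[:300,:400]=cv2.resize(w["bgr"],(400,300)); im[:,400:]=cv2.resize(a["bgr"][220:370,205:338],(400,450))
cv2.imwrite("pics/j.png",cv2.convertScaleAbs(im,alpha=1.3))
for z in (.011,.0105): delta(*tool_for((.608,.279,z),-16.5))
E
```

```text
[0.60767888 0.2789704  0.01381636] [-16.49485751  -0.05695971  -0.0680494 ] [ 0.87299581 -0.06502605 -3.23234988]
lin [ 0.  -1.2  2.6] rot [0.06 0.05 0.03]
lin [ 0.  -1.4  3.1] rot [0.06 0.05 0.03]
```

View pics/j.png

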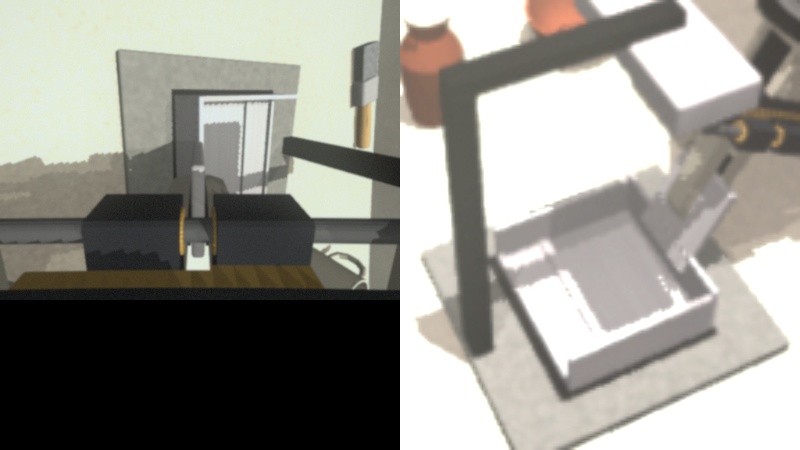

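The pan is square over the mat, 1-2 mm up (wrist rim at (200,97)-(295,97)). Lowering until the weight comes off.

send_rows(gripper=[0,0,0,0], linear=[[0,-0.4,0.8],[0,-0.8,1.6],[0,-1.1,2.2],[0,-1.1,2.2]], delta_rot=[[0,0,0],[0,0,0],[0,0,0],[0,0,0]])

```text
t: 21.45
tcp_pos: [0.5417, 0.2986, 0.0705]
tool_rot: [0.774, 0.578, 0.155, 0.208]
wrist_force: [-3.3, -1.3, 3.4]
opening: 0.083
grip_force: 30.0
```

Contact made. Release, then back out along the insertion path.

send_rows(gripper=[0.1,0.2,0.4,0.6,0.85,0.85,0.85,0.85,0.85,0.85], linear=[[0,0,0],[0,0,0],[0,0,0],[0,0,0],[0,0,0],[0,0,0],[0,0,0],[0,0,0],[0,-10,0],[0,-20,0]], delta_rot=[[0,0,0],[0,0,0],[0,0,0],[0,0,0],[0,0,0],[0,0,0],[0,0,0],[0,0,0],[0,0,0],[0,0,0]])

```text
t: 22.7
tcp_pos: [0.5242, 0.3036, 0.0597]
tool_rot: [0.774, 0.578, 0.155, 0.208]
wrist_force: [-0.3, 0.0, -0.9]
opening: 0.851
grip_force: 0.0
```

send_rows(gripper=[0.85,0.85,0.85,0.85,0.85,0.85,0.85,0.85,0.85,0.85], linear=[[0,0,-10],[0,0,-22],[0,0,-36],[0,0,-48],[0,0,-55],[0,-12,-65],[0,-30,-80],[0,-45,-105],[0,-55,-125],[0,-55,-125]], delta_rot=[[0,0,0],[0,0,0],[0,0,0],[0,0,0],[0,0,0],[0,0,0],[0,0,0],[0,0,0],[0,0,0],[0,0,0]])

```text
t: 23.95
tcp_pos: [0.4187, 0.3357, 0.1416]
tool_rot: [0.773, 0.578, 0.156, 0.208]
wrist_force: [0.7, -0.8, 0.4]
opening: 0.852
grip_force: 0.0
```

```bash
python3 - <<'E'
from h import *
w=save("wrist"); a=save("scene"); b=save("top")
im=np.zeros((600,800,3),np.uint8)
im[:300,:400]=cv2.resize(w["bgr"],(400,300)); im[:300,400:]=cv2.resize(a["bgr"][255:355,205:338],(400,300))
im[300:,:400]=cv2.resize(a["bgr"][150:300,70:270],(400,300)); im[300:,400:]=cv2.resize(b["bgr"][90:240,240:440],(400,300))
cv2.imwrite("pics/k.png",cv2.convertScaleAbs(im,alpha=1.3))
E
```

```text
(no output)
```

View pics/k.png

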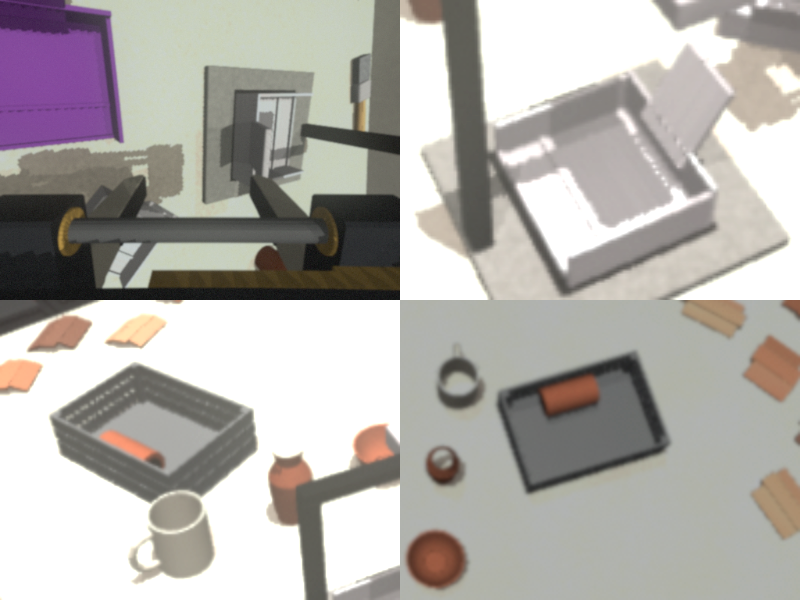

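The pan stands flat and square on the mat (wrist 280,135). The pipe lies at rest in the crate (top crop 570,393) and the jar, bowl and mug are in place. The gripper is clear.

```bash
python3 -c "
from h import *
print(close_job())"
```

```text
the job is handed in; nothing more can be done
None
```

The job is handed in: the pipe was tipped gently into the crate at 45°, and the pan is back flat and square on the mat and released, with the jar, bowl and mug untouched; the judge's verdict was not shown.

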